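Fine-set the drill guide to the pencil line

ROBOT

A 7-joint arm with a two-finger parallel gripper is mounted at the origin on the work surface. World frame = base frame: x ahead of the robot, y to its left, z up, the work surface at z = 0. Lengths are in m, angles in degrees, forces in N, time in s.
With the tool pointing down it reaches from about 0.425 to 0.875 m from the base axis. Payload 9.9 kg.
Tool frame: the origin (TCP) lies at the centre of the arm's flange, where the gripper is bolted on; the fingertips stand 173 mm ahead of it and the grasp point (between the pads) lies 155 mm ahead of it (robot.tcp_to_tips is the distance from the TCP to the fingertips, in m); z points along the fingers, y is the line along which they close (so a half turn about z gives the same grasp; the last joint's range is limited). The gripper opens to 85 mm and grips with 20 to 120 N. Pads are 22 mm wide; open, the fingers measure 114 mm over their backs; the gripper's body (76 mm by 85 mm) begins 54 mm behind the grasp point. The pads swing forward as they close: fully open they stand 13 mm farther back than shut.
Start: joints at [68.537, 32.985, 1.427, 82.34, -0.859, 64.687, -3.237], TCP at [0.194, -0.647, 0.405] pointing down, gripper open.
Joint ranges: [-157.87, 157.87], [-19.46, 123.44], [-87.15, 90], [11.01, 140.99], [-62.26, 242.26], [9.8, 113.94], [-161.44, 161.44]. Speed limits (degrees/s): [127.2, 127.2, 172.46, 172.46, 180, 180, 180].

INTERFACE

Orientations are given as a 3x3 rotation matrix whose columns are the frame's x, y, z axes.
In Python, from rig import robot gives the robot as it stands.
- The arm moves only by the tool nudge_tcp, called by a JSON object that holds its "method" and its "body", one argument or row to a line. Schema: {"type":"object","properties":{"plan":{"type":"array","items":{"type":"number"},"minItems":5,"maxItems":40},"force":{"type":"number"},"only":{"type":"string"},"quiet":{"type":"boolean"},"lines":{"type":"string"}},"required":["plan"],"additionalProperties":false}. plan is one flat list of numbers that holds 1 to 8 rows one after another, with no inner brackets; each row has 5 numbers: the finger opening in m, then dx, dy, dz in a scale on which 1.0 is 1 m, then a turn about the tool's z in a scale on which 1.0 is 360 degrees; each row is the pose to reach, as a shift and turn from the pose commanded when the call began, along the tool's axes at that moment; what a row does not reach only later rows make up. A row lasts 1/10 s, in which the tool goes at most 0.05 m and 8.59 degrees, less where a joint would pass 70% of its speed; a pose out of reach is approached as far as the arm can. The fingers move at their own pace and stop on an object; force is the grip in N (left out, the last holds). Time passes only in rows, so rows that do not move let the fingers close. The tool returns the time, the measured TCP pose, the force, the opening and the grip force at its end. only (a regular expression) keeps the lines of the reply that match it, lines (a string "A,B") keeps lines A to B, and quiet returns only ok. A shift or turn number past 1, either way, is cut back to 1. Input that does not fit is refused with a message, and nothing moves.
- robot.state(): the state, without advancing time (a new reading comes with each control period).
- robot.grab_frame(name): name is "side" or "top"; returns a dict with "color" (480x640x3 uint8, blue, green, red), "fx", "fy", "cx", "cy" (pixels), "k1" (the pictures are not rectified: a ray, as slopes to the right and down, at radius r is drawn at 1 + k1 r^2 times it, then the intrinsics apply), "cam_to_world" (4x4, takes a point from camera to world coordinates). Camera axes: x right, y up, looking along -z (the intrinsics and any distortion apply to the point x, -y, -z); pixel columns grow to the right and rows downward; lengths in m; the calibration is good to about 2 mm. A picture is of the moment at which its call begins. There is no depth.
- robot.sign_off(): hands the job in; it is judged then, once.
The state is a dict: "time_s": time; "joint_pos": joint angles; "joint_velocities": joint speeds; "tau": joint torques, N m; "ee_pos": TCP position; "eef_rot": TCP orientation; "force": force on the tool from outside, world axes, zero at the start; "ft_torque": the same for the moment, N m; "opening": finger opening in m; "finger_force": force on a finger pad.
Only numpy, scipy, OpenCV 4.12 (cv2) and the standard library are available. Lean on these libraries where they do the work, as an engineer would, in place of code of your own. Each camera call takes 0.05 s, during which the arm holds its last target. There are 200 camera calls.

TASK

The drill guide on the jig stands short of the pencil line on the clamped blank. Roll the knurled wheel at the end of the jig's screw lightly under a fingertip, stroke after stroke, until the guide's pointed nose sits on the pencil line, then take your hand away. Pick nothing up, do not squeeze the wheel hard or push the guide carriage itself, and leave the things lying around where they are.

Things in the scene. Friction and masses are not known exactly. Their poses are not given: they have to be found in the camera images.
- jig: drilling jig fixed to the bench: plywood bed 190 (x) x 360 (y) x 18 mm, yaw within 0.35 rad. Origin: centre of the bed's underside. Its y runs along the screw, from the far bearing towards the wheel; x points away from the robot. Screw and two guide rods run at x = -50 mm; on the +x side two low black cam levers clamp the blank. Nothing on it is higher than 67 mm above the bench
- wheel_centre (a point): centre of the knurled wheel, fixed in the jig at (-50, 138, 46) mm; axes as the jig's. The wheel's top is 20 mm above this point, 66 mm above the bench. Beside the wheel (jig y) stand two aluminium cheeks, 66 mm along x, tops 52 mm above the bench with screw heads 3 mm higher, so the wheel's top 14 mm stands clear
- adjuster: knurled brass wheel, 40 mm diameter, 14 mm wide, axis level along jig y, origin at its centre. Rolling its top towards jig +x moves the carriage towards jig -y, to the line; rolling back returns it. 12 mm of travel per turn, so 10 mm of rim gives 0.95 mm. It needs 1.5 N at the rim (press with 3 to 15 N, never over 40), stays where it is left, does not give downwards
- carriage: drill-guide carriage sliding along jig y on the two rods, 50 mm of travel: aluminium block 66 x 56 x 30 mm with a steel arm 26 mm wide reaching over the blank, a drill bush in the arm and a flat nose tapering to a 2 mm wide tip. Axes as the jig's; origin at bench height, at the jig x of the bed's centre and the jig y of the tip
- pointer (a point): tip of the nose, 3 mm above the blank's top (43 mm above the bench), axes as the jig's; it moves along the jig's y only
- mark (a point): point on the 2 mm wide dark pencil line drawn square across the top of the clamped blank (along jig x, over its whole 55 mm width), under the path of the nose's tip; axes as the jig's. At the start it lies 8 to 23 mm from the pointer towards jig -y. Done when pointer and mark have the same jig y
- blank: the clamped beech blank, 55 x 240 x 22 mm, fixed on the jig; origin: centre of underside, on the bed; axes as the jig's
- next_blank: loose beech blank 55 x 240 x 22 mm lying on the bench beyond the end of the jig away from the wheel; bystander; origin: centre of underside
- spare_blank: a second such loose beech blank beside next_blank; bystander; origin: centre of underside
- pencil: flat red carpenter's pencil, 170 x 12 x 7 mm, lying on the bench on the robot's side of the jig; bystander; origin: underside, mid-length; x along it
- drill_bit: loose 10 mm drill bit, 120 mm long, lying on the bench 70 mm beyond the wheel's end of the jig; bystander; x along it
- try_square: try square lying flat on the bench on the far side of the jig, wooden stock 90 x 20 x 16 mm, steel blade 125 mm; bystander; origin: underside of the stock, mid-length
- mug: white mug, 80 mm across, 90 mm tall, left side of the bench; bystander; origin: centre of underside
- wax_tin: round tin, 84 mm across, 50 mm tall, far left of the bench; bystander; origin: centre of underside
- screwdriver: screwdriver lying on the left of the bench; bystander; x along it

How it is judged:
By the outcome, as a careful person would: the job done as asked, in the order asked, and still so for the second after the job is handed in, with the robot touching nothing.
It also fails if it takes over 67 s, if anything falls off the work surface, if the arm or the gripper's body presses on something with over 40 N, if the wrist force passes 120 N, or if a joint passes its speed limit or range.

## Working session

There is one attempt and no reset: what is moved stays moved. The work goes in short steps, Python scripts to look and compute and a tool call to move; the robot and the scene stay as the last step left them, time stands still between calls to the robot, and variables do not carry over. Pictures are saved under pics/ and viewed, at most 10 in all, crops included, and the job is handed in when it is done.

```bash
mkdir -p pics; ls; cat > h.py <<'E'
import numpy as np, cv2
from rig import robot
def ray(f,u,v):
    K=np.array([[f['fx'],0,f['cx']],[0,f['fy'],f['cy']],[0,0,1.]])
    p=cv2.undistortPoints(np.array([[[u,v]]],float),K,np.array([f['k1'],0,0,0.]))[0,0]
    T=np.array(f['cam_to_world']); return T[:3,3],T[:3,:3]@np.array([p[0],-p[1],-1])
def onz(f,u,v,z):
    o,d=ray(f,u,v); return o+d*(z-o[2])/d[2]
def proj(f,P):
    T=np.array(f['cam_to_world']); q=T[:3,:3].T@(np.array(P)-T[:3,3]); x,y=q[0]/-q[2],-q[1]/-q[2]
    s=1+f['k1']*(x*x+y*y); return f['fx']*x*s+f['cx'],f['fy']*y*s+f['cy']
E
python3 - <<'E'
from h import *
for n in('top','side'):
    f=robot.grab_frame(n); cv2.imwrite(f'pics/{n}0.png',f['color']); T=np.array(f['cam_to_world']); print(n,f['fx'],f['k1'],T.round(3).tolist())
s=robot.state(); print(s['time_s'],s['ee_pos'],np.round(s['eef_rot'],3).tolist(),s['opening'],s['force'],robot.tcp_to_tips)
E
```

```text
pics
top 529.4407346199048 -0.08692225122058994 [[0.017, 0.993, -0.12, 0.434], [-1.0, 0.019, 0.014, 0.049], [0.016, 0.12, 0.993, 1.183], [0.0, 0.0, 0.0, 1.0]]
side 579.0915974388911 0.032399512511433345 [[-0.822, 0.365, -0.436, -0.131], [-0.569, -0.52, 0.637, 1.046], [0.006, 0.772, 0.636, 1.075], [0.0, 0.0, 0.0, 1.0]]
0.1 [ 0.19350054 -0.64650664  0.40390623] [[0.958, 0.287, -0.001], [0.287, -0.958, 0.001], [-0.0, -0.002, -1.0]] 0.085674813032129 [-0.25411607 -0.65912302  0.29508169] 0.1734
```

View pics/top0.png

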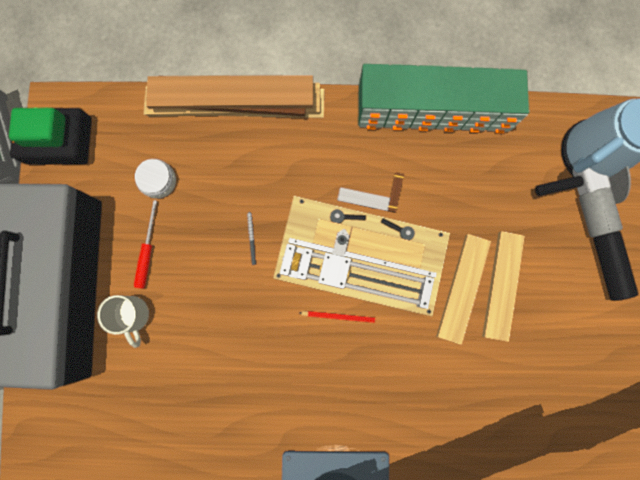

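View pics/side0.png

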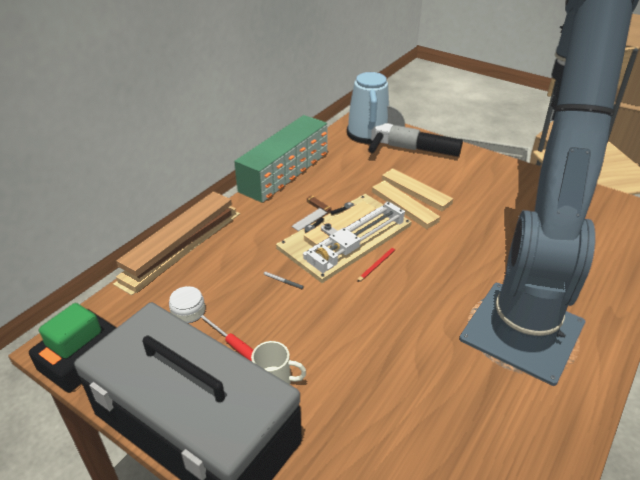

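The top view shows the jig with bed corners near (297,197), (449,234), (434,315) and (275,278). The wheel is at about (295,261), the carriage at (335,268) and the nose at about (341,233). The drill bit is at (252,240), the pencil at (340,316). Next I measure the bed and look at enlarged crops.

```bash
python3 - <<'E'
from h import *
f=robot.grab_frame('top'); im=f['color']
c=[(297,197),(449,234),(434,315),(275,278)]
for p in c: print(onz(f,*p,.018).round(4))
c2=cv2.resize(im[190:325,265:460],None,fx=4,fy=4,interpolation=cv2.INTER_CUBIC); cv2.imwrite('pics/top1.png',c2)
g=robot.grab_frame('side'); cv2.imwrite('pics/side1.png',cv2.resize(g['color'][190:285,270:415],None,fx=5.5,fy=5.5,interpolation=cv2.INTER_CUBIC))
E
```

```text
[0.6716 0.0958 0.018 ]
[ 0.5947 -0.2461  0.018 ]
[ 0.4143 -0.2111  0.018 ]
[0.4896 0.1399 0.018 ]
```

View pics/top1.png

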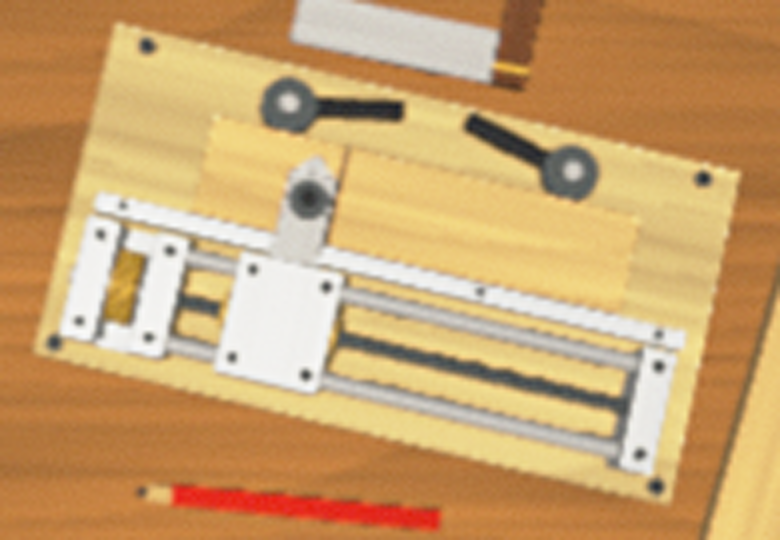

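View pics/side1.png

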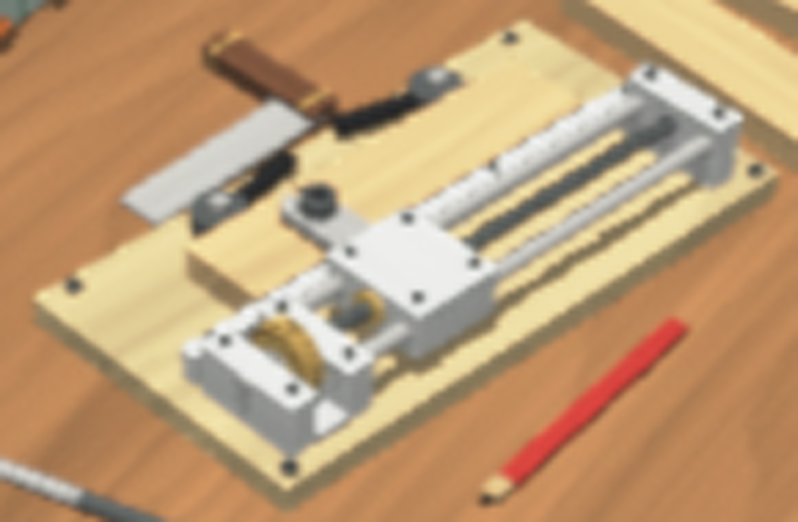

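```bash
cat >> h.py <<'E'
def up(x,y,s=4,u0=265,v0=190): return (x+.5)/s-.5+u0,(y+.5)/s-.5+v0
E
python3 - <<'E'
from h import *
f=robot.grab_frame('top')
A,B,C,D=[onz(f,*up(*p),.018)[:2] for p in[(115,22),(741,172),(670,503),(35,350)]]
print('sides',[np.linalg.norm(a-b).round(4) for a,b in((A,B),(B,C),(C,D),(D,A))])
c=(A+B+C+D)/4; ey=(A-B+D-C); yaw=np.arctan2(-ey[0],ey[1]); R=np.array([[np.cos(yaw),-np.sin(yaw)],[np.sin(yaw),np.cos(yaw)]])
print('c',c,'yaw',np.degrees(yaw)); np.savez('jig.npz',c=c,R=R)
J=lambda p,z:(R.T@(onz(f,*up(*p),z)[:2]-c)*1000).round(1)
print('wheel',J((126,285),.066),'tip',J((318,158),.043),'line',J((347,148),.04),J((332,235),.04))
w=c+R@[-.05,.138]; s=robot.state(); E=np.array(s['eef_rot']); print('wheelW',w)
for h in(.25,.08): print(h,'d tool',E.T@(np.r_[w,h+robot.tcp_to_tips]-s['ee_pos']))
print('toolx ang',np.degrees(np.arctan2(E[1,0],E[0,0])))
E
```

```text
sides [np.float64(0.3606), np.float64(0.1889), np.float64(0.359), np.float64(0.1884)]
c [ 0.54461535 -0.05188641] yaw -12.509883419350052
wheel [-51.1 136.5] tip [42.4 52.9] line [51.9 38.7] [ 3.5 35.8]
wheelW [0.52569432 0.09366768]
0.25 d tool [ 0.53044798 -0.61396896 -0.01864212]
0.08 d tool [ 0.53045506 -0.61382898  0.15135782]
toolx ang 16.660283030630545
```

Bed sides come out at 360 × 189 mm and the wheel is within 2 mm of its model position, so the pose is good. I'm moving over the wheel with the fingers closed.

The manual's scale: turns go in shares of 360 degrees. Converting my numbers, 29 degrees is 0.0806.

{"method": "nudge_tcp", "body": {
  "plan": [0,0.04,-0.025,0,0.0111,0,0.08,-0.05,0,0.0222,0,0.12,-0.08,0,0.0333,0,0.16,-0.11,0,0.0444,0,0.2,-0.14,0,0.0556,0,0.24,-0.17,0,0.0667,0,0.28,-0.2,0,0.075,0,0.31,-0.23,0,0.0806],
  "force": 40
}}

```text
time_s: 1.05
ee_pos: [0.4264, -0.335, 0.4047]
eef_rot: [[0.977, -0.214, 0.001], [-0.214, -0.977, 0.0], [0.001, -0.0, -1.0]]
force: [0.6, 0.5, 0.1]
opening: 0.0003
finger_force: 0.0
```

{"method": "nudge_tcp", "body": {
  "plan": [0,0.02,-0.04,0,0,0,0.03,-0.09,0,0,0,0.03,-0.13,0,0,0,0.04,-0.17,0,0,0,0.04,-0.21,0,0,0,0.04,-0.25,0,0,0,0.04,-0.29,0,0,0,0.04,-0.33,0,0]
}}

```text
time_s: 1.85
ee_pos: [0.5343, -0.022, 0.4048]
eef_rot: [[0.977, -0.214, 0.0], [-0.214, -0.977, 0.0], [0.0, -0.0, -1.0]]
force: [1.5, -0.6, -0.4]
opening: 0.0001
finger_force: 0.0
```

```bash
python3 - <<'E'
from h import *
d=np.load('jig.npz'); w=d['c']+d['R']@[-.05,.138]; s=robot.state(); E=np.array(s['eef_rot'])
print(E.T@(np.r_[w,.08+robot.tcp_to_tips]-s['ee_pos']),'ang',np.degrees(np.arctan2(E[1,0],E[0,0])),s['opening'],s['force'],s['time_s'])
E
```

```text
[-0.03312747 -0.11115018  0.15139561] ang -12.343691914813505 0.00012830942886494202 [ 1.4569382  -0.63382889 -0.422059  ] 1.85
```

{"method": "nudge_tcp", "body": {
  "plan": [0,-0.02,-0.04,0,0,0,-0.04,-0.08,0.02,0,0,-0.042,-0.111,0.05,0,0,-0.042,-0.111,0.09,0,0,-0.042,-0.111,0.12,0,0,-0.042,-0.111,0.14,0,0,-0.042,-0.111,0.141,0,0,-0.042,-0.111,0.141,0]
}}

```text
time_s: 2.65
ee_pos: [0.517, 0.0938, 0.2639]
eef_rot: [[0.977, -0.214, -0.001], [-0.214, -0.977, -0.0], [-0.0, 0.0, -1.0]]
force: [0.5, -1.2, -0.3]
opening: -0.0001
finger_force: 0.0
```

```bash
python3 - <<'E'
from h import *
d=np.load('jig.npz'); w=d['c']+d['R']@[-.05,.138]; s=robot.state(); E=np.array(s['eef_rot'])
print(E.T@(np.r_[w,.066+robot.tcp_to_tips]-s['ee_pos']),s['force'],s['time_s'])
f=robot.grab_frame('top');g=robot.grab_frame('side')
a=cv2.resize(f['color'][190:325,265:460],None,fx=3,fy=3,interpolation=2);b=cv2.resize(g['color'][150:285,270:415],None,fx=3,fy=3,interpolation=2)
cv2.imwrite('pics/c2.png',cv2.resize(np.hstack([a,b]),(800,318)))
E
```

```text
[ 0.00852035 -0.0017565   0.02450112] [ 0.50170847 -1.23251225 -0.3353509 ] 2.65
```

View pics/c2.png

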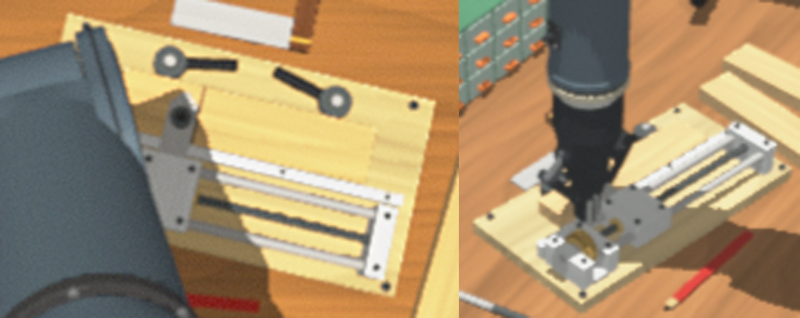

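Left picture (top view): the nose is still visible beside the arm, and the carriage is in shadow. Right picture (side view): the closed fingertips hang over the wheel, between the cheeks. Now I descend carefully to feel for contact.

{"method": "nudge_tcp", "body": {
  "plan": [0,0,-0.001,0.012,0,0,0,-0.001,0.02,0,0,0,-0.001,0.023,0,0,0,-0.001,0.023,0]
}}

```text
time_s: 3.15
ee_pos: [0.5169, 0.0947, 0.2401]
eef_rot: [[0.977, -0.214, -0.001], [-0.214, -0.977, -0.0], [-0.001, 0.001, -1.0]]
force: [-0.6, -0.6, 0.1]
opening: -0.0
finger_force: 0.0
```

{"method": "nudge_tcp", "body": {
  "plan": [0,0,0,0.001,0,0,0,0,0.001,0]
}}

```text
time_s: 3.35
ee_pos: [0.5171, 0.0948, 0.2398]
eef_rot: [[0.977, -0.214, 0.0], [-0.214, -0.977, 0.0], [0.0, -0.0, -1.0]]
force: [-0.2, 0.1, 0.6]
opening: -0.0003
finger_force: 0.0
```

{"method": "nudge_tcp", "body": {
  "plan": [0,0,0,0.001,0,0,0,0,0.001,0]
}}

```text
time_s: 3.55
ee_pos: [0.5172, 0.0947, 0.2394]
eef_rot: [[0.977, -0.214, 0.001], [-0.214, -0.977, 0.0], [0.001, -0.0, -1.0]]
force: [-1.4, -0.4, 7.1]
opening: 0.0003
finger_force: 3.3
```

Contact at about 7 N. First stroke: 18 mm.

{"method": "nudge_tcp", "body": {
  "plan": [0,0.004,0,0,0,0,0.009,0,0,0,0,0.014,0,0,0,0,0.018,0,0,0,0,0.018,0,0,0]
}}

```text
time_s: 4.05
ee_pos: [0.5352, 0.0908, 0.2391]
eef_rot: [[0.977, -0.214, 0.001], [-0.214, -0.977, 0.0], [0.001, -0.0, -1.0]]
force: [1.3, -0.9, 4.4]
opening: -0.0002
finger_force: 2.0
```

```bash
python3 - <<'E'
from h import *
f=robot.grab_frame('top'); cv2.imwrite('pics/top3.png',cv2.resize(f['color'][215:265,320:380],None,fx=12,fy=12,interpolation=2))
E
```

```text
(no output)
```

View pics/top3.png

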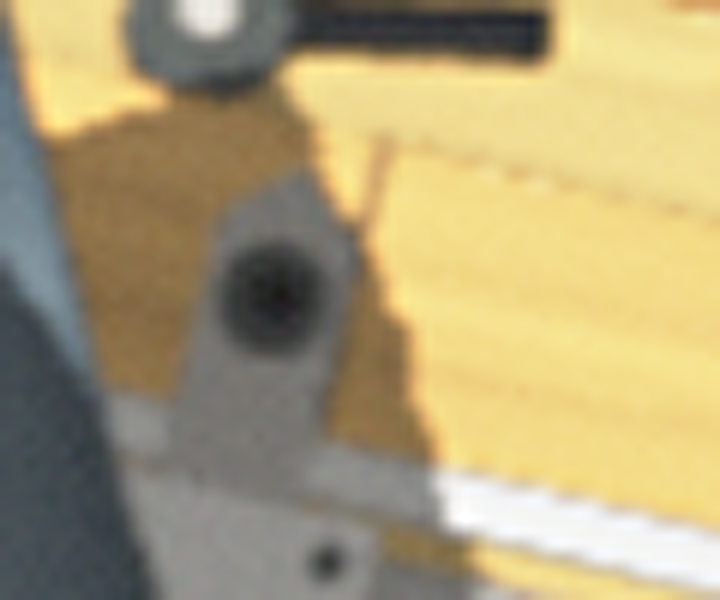

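Close-up: the tip is at crop (300,165) and the line runs from (385,140) to (365,225). I work out the gap from these.

```bash
python3 - <<'E'
from h import *
f=robot.grab_frame('top'); d=np.load('jig.npz');c,R=d['c'],d['R']
J=lambda p,z:(R.T@(onz(f,*up(*p,12,320,215),z)[:2]-c)*1000).round(1)
print('tip',J((300,165),.043),'line',J((386,140),.04),J((366,225),.04),'bushtop',J((275,295),.05))
E
```

```text
tip [44.3 52.4] line [53.  38.2] [36.9 38.2] bushtop [19.2 51.6]
```

{"method": "nudge_tcp", "body": {
  "plan": [0,0,0,-0.005,0,0,-0.018,0,-0.005,0,0,-0.018,0,-0.001,0,0,-0.018,0,0.0003,0,0,-0.013,0,0.0003,0,0,-0.008,0,0.0003,0,0,-0.003,0,0.0003,0,0,0,0,0.0003,0]
}}

```text
time_s: 4.95
ee_pos: [0.5356, 0.0907, 0.2389]
eef_rot: [[0.977, -0.214, 0.001], [-0.214, -0.977, 0.0], [0.001, -0.0, -1.0]]
force: [-0.5, -0.2, 5.4]
opening: -0.0002
finger_force: 2.4
```

The gap was about 14 mm after the first stroke, roughly 8 strokes of 18 mm. I'll do five more, then measure.

{"method": "nudge_tcp", "body": {
  "plan": [0,0,0,-0.005,0,0,-0.018,0,-0.005,0,0,-0.018,0,-0.001,0,0,-0.018,0,0,0,0,-0.013,0,0,0,0,-0.008,0,0,0,0,-0.003,0,0,0,0,0,0,0,0],
  "only": "force:|ee_pos"
}}

```text
ee_pos: [0.5359, 0.0907, 0.2389]
force: [-1.3, 0.4, 5.0]
finger_force: 2.3
```

{"method": "nudge_tcp", "body": {
  "plan": [0,0,0,-0.005,0,0,-0.018,0,-0.005,0,0,-0.018,0,-0.001,0,0,-0.018,0,0,0,0,-0.013,0,0,0,0,-0.008,0,0,0,0,-0.003,0,0,0,0,0,0,0,0],
  "only": "force:|ee_pos"
}}

```text
ee_pos: [0.5359, 0.0906, 0.2389]
force: [-1.0, -0.2, 4.7]
finger_force: 2.2
```

{"method": "nudge_tcp", "body": {
  "plan": [0,0,0,-0.005,0,0,-0.018,0,-0.005,0,0,-0.018,0,-0.001,0,0,-0.018,0,0,0,0,-0.013,0,0,0,0,-0.008,0,0,0,0,-0.003,0,0,0,0,0,0,0,0],
  "only": "force:|ee_pos"
}}

```text
ee_pos: [0.5359, 0.0906, 0.2389]
force: [-1.6, -0.6, 3.8]
finger_force: 2.2
```

{"method": "nudge_tcp", "body": {
  "plan": [0,0,0,-0.005,0,0,-0.018,0,-0.005,0,0,-0.018,0,-0.001,0,0,-0.018,0,0,0,0,-0.013,0,0,0,0,-0.008,0,0,0,0,-0.003,0,0,0,0,0,0,0,0],
  "only": "force:|ee_pos"
}}

```text
ee_pos: [0.5359, 0.0907, 0.2389]
force: [-1.7, -0.5, 4.3]
finger_force: 2.1
```

{"method": "nudge_tcp", "body": {
  "plan": [0,0,0,-0.005,0,0,-0.018,0,-0.005,0,0,-0.018,0,-0.001,0,0,-0.018,0,0,0,0,-0.013,0,0,0,0,-0.008,0,0,0,0,-0.003,0,0,0,0,0,0,0,0],
  "only": "force:|ee_pos"
}}

```text
ee_pos: [0.5359, 0.0906, 0.2389]
force: [-1.2, 0.0, 4.0]
finger_force: 2.1
```

```bash
python3 - <<'E'
from h import *
f=robot.grab_frame('top'); cv2.imwrite('pics/top4.png',cv2.resize(f['color'][215:265,320:380],None,fx=12,fy=12,interpolation=2)); print(robot.state()['time_s'])
E
```

```text
9.0
```

View pics/top4.png

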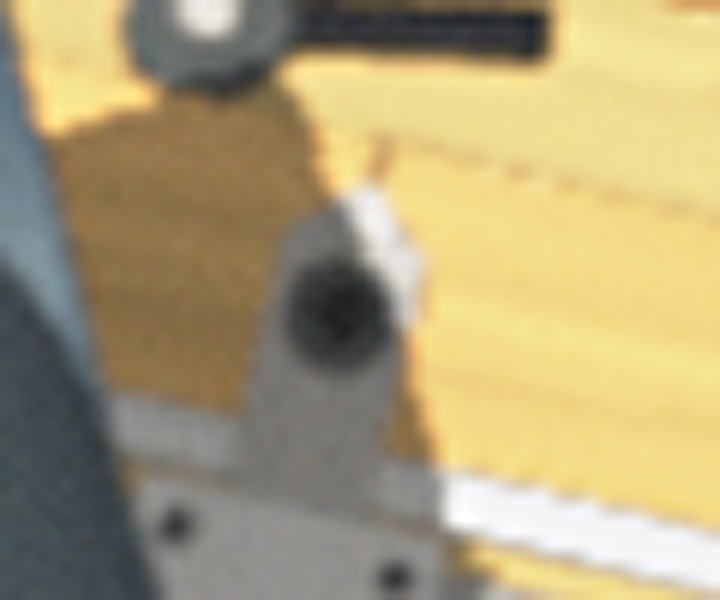

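The bush is now at crop (340,311), the tip at about (370,183), and the visible part of the line at (380,155).

```bash
python3 - <<'E'
from h import *
f=robot.grab_frame('top'); d=np.load('jig.npz');c,R=d['c'],d['R']
J=lambda p,z:(R.T@(onz(f,*up(*p,12,320,215),z)[:2]-c)*1000).round(1)
print('tip',J((368,183),.043),'line',J((381,155),.04),'bushtop',J((340,311),.05))
E
```

```text
tip [44.  39.7] line [50.1 38.5] bushtop [19.2 39.5]
```

The gap is now only about 1 mm, since each stroke moved the carriage more than calculated. I retract clear of the light for a precise measurement.

{"method": "nudge_tcp", "body": {
  "plan": [0,0,0,-0.03,0,0,0,0,-0.07,0,0,0,-0.04,-0.11,0,0,0,-0.09,-0.12,0,0,0,-0.13,-0.12,0,0,0,-0.17,-0.12,0,0,0,-0.2,-0.12,0,0,0,-0.2,-0.12,0]
}}

```text
time_s: 9.85
ee_pos: [0.5771, 0.2917, 0.3575]
eef_rot: [[0.978, -0.208, -0.001], [-0.208, -0.978, 0.003], [-0.001, -0.003, -1.0]]
force: [-0.2, 0.6, -0.3]
opening: 0.0003
finger_force: 0.0
```

```bash
python3 - <<'E'
from h import *
fs=[robot.grab_frame('top') for _ in range(8)]; gs=[robot.grab_frame('side') for _ in range(4)]
m=lambda q:np.mean([x['color'].astype(float) for x in q],0).clip(0,255).astype(np.uint8)
a,b=m(fs),m(gs); cv2.imwrite('pics/m_top.png',a); cv2.imwrite('pics/m_side.png',b)
cv2.imwrite('pics/c5.png',cv2.resize(np.hstack([cv2.resize(a[218:258,325:365],(400,400),interpolation=2),cv2.resize(b[215:240,308:333],(400,400),interpolation=2)]),(800,400)))
E
```

```text
(no output)
```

View pics/c5.png

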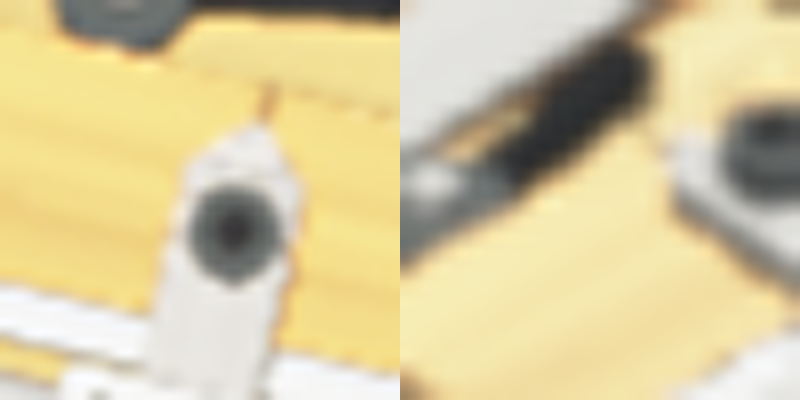

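Left: the tip is at crop (260,122) and the visible line runs from (265,110) to (272,85). It is near but needs a sub-pixel measure. I resample onto the jig plane and read profiles of the line (initial picture too) and of the nose's midline.

```bash
cat > meas.py <<'E'
from h import *
d=np.load('jig.npz');c,R=d['c'],d['R']
def rect(f,im,z,xs,ys):
    M=np.array([[proj(f,np.r_[c+R@[x/1e3,y/1e3],z]) for y in ys] for x in xs],np.float32)
    return cv2.remap(im,M[...,0],M[...,1],cv2.INTER_CUBIC).astype(float)
def line(f,im,xs,ys):  # subpixel dark-line position for each x
    r=rect(f,im,.04,xs,ys).sum(2); out=[]
    for row in r:
        t=np.linspace(row[:8].mean(),row[-8:].mean(),len(row)); w=(t-row).clip(15); w=w-15; out.append((ys*w).sum()/w.sum() if w.sum()>30 else np.nan)
    return np.round(out,2)
def nose(f,im,xs,ys,z=.044):  # centre/width of grey-white strip by blue (wood is low in blue)
    r=rect(f,im,z,xs,ys)[...,0]; o=[]
    for row in r:
        b=(row-185).clip(0); o.append(((ys*b).sum()/max(b.sum(),1),b.sum()))
    return np.round(o,2)
E
python3 - <<'E'
from meas import *
f=robot.grab_frame('top')
i0=cv2.imread('pics/top0.png'); i1=cv2.imread('pics/m_top.png')
xs=np.arange(20,58,3)
print('line0',list(zip(xs.tolist(),line(f,i0,xs,np.arange(33,44,.25)).tolist())))
print('line1',list(zip([46,48,50,52,54],line(f,i1,[46,48,50,52,54],np.arange(33,44,.25)).tolist())))
B=lambda im,z,xs,ys:rect(f,im,z,xs,ys)[...,0].round().astype(int)
for x,r in zip((0,4,28,32,35,38,41,43,45),B(i1,.043,(0,4,28,32,35,38,41,43,45),np.arange(20,58,1.))): print(x,' '.join(map(str,r)))
E
```

```text
line0 [(20, 39.56), (23, 39.68), (26, 38.43), (29, 38.4), (32, 38.61), (35, 38.54), (38, 38.34), (41, 38.37), (44, 38.33), (47, 38.5), (50, 38.19), (53, 38.27), (56, nan)]
line1 [(46, 38.33), (48, 38.28), (50, 38.14), (52, 38.34), (54, 38.5)]
0 133 134 132 130 131 137 162 186 210 220 225 225 223 223 223 223 223 223 224 225 225 225 225 225 224 223 224 225 226 230 225 213 193 166 142 127 126 129
4 137 135 131 123 124 144 172 203 218 229 228 225 224 224 224 224 224 225 226 227 228 228 227 226 225 224 224 225 226 225 224 213 195 171 152 141 135 136
28 141 139 135 134 134 142 163 185 206 216 215 204 186 168 150 136 132 124 123 123 125 128 131 139 150 163 183 199 218 228 226 215 197 172 152 139 138 137
32 135 133 133 132 137 148 164 186 202 218 223 225 224 221 217 212 207 203 201 205 212 219 225 224 221 219 219 221 224 225 222 206 189 167 150 140 133 133
35 136 136 136 137 138 142 147 155 164 173 184 192 206 214 222 224 224 224 225 226 228 228 228 226 224 222 223 220 213 200 183 170 154 146 140 139 140 139
38 142 142 141 141 140 139 138 138 138 137 145 156 175 198 218 231 233 235 235 233 233 232 231 231 228 225 213 200 180 163 150 144 143 141 142 143 144 144
41 143 143 143 143 143 143 143 142 142 140 139 142 145 158 174 193 212 224 233 233 229 221 209 198 186 175 167 156 151 146 144 144 145 146 146 146 146 145
43 142 142 143 143 143 142 142 142 142 142 141 141 141 144 153 162 177 186 196 198 195 189 177 167 157 149 146 143 143 143 144 145 145 146 146 147 146 146
45 140 141 142 141 140 140 141 142 143 143 142 140 140 139 140 140 140 138 139 142 148 150 149 147 142 140 140 140 141 142 142 142 143 144 145 144 144 144
```

The line is at y = 38.35 and the nose midline at about 39.6, so about 1.2 mm remain. I go back for a slow, short 8 mm stroke.

{"method": "nudge_tcp", "body": {
  "plan": [0,-0.002,0.04,0,0,0,-0.004,0.09,0,0,0,-0.008,0.14,0,0,0,-0.012,0.18,0.02,0,0,-0.012,0.2,0.05,0,0,-0.012,0.2,0.09,0,0,-0.012,0.2,0.11,0,0,-0.012,0.2,0.114,0],
  "only": "ee_pos|^force"
}}

```text
ee_pos: [0.5222, 0.0932, 0.2424]
force: [-0.5, 0.6, 0.4]
```

{"method": "nudge_tcp", "body": {
  "plan": [0,0,0,0.004,0,0,0,0,0.006,0,0,0,0,0.006,0,0,0.002,0,0.006,0,0,0.004,0,0.006,0,0,0.006,0,0.006,0,0,0.008,0,0.006,0,0,0.008,0,0.006,0]
}}

```text
time_s: 12.1
ee_pos: [0.5315, 0.0919, 0.2394]
eef_rot: [[0.977, -0.214, 0.002], [-0.214, -0.977, 0.001], [0.002, -0.001, -1.0]]
force: [-0.7, 0.5, 6.8]
opening: 0.0001
finger_force: 3.1
```

{"method": "nudge_tcp", "body": {
  "plan": [0,0,0,-0.03,0,0,0,0,-0.07,0,0,0,-0.04,-0.11,0,0,0,-0.09,-0.12,0,0,0,-0.13,-0.12,0,0,0,-0.17,-0.12,0,0,0,-0.2,-0.12,0,0,0,-0.2,-0.12,0],
  "only": "ee_pos|^force"
}}

```text
ee_pos: [0.573, 0.2926, 0.3584]
force: [-0.0, -0.2, -0.1]
```

```bash
cat >> meas.py <<'E'
def edges(f,im,xs,z,lo,hi,lev=182):
    ys=np.arange(lo,hi,.1); o=[]
    for x,r in zip(xs,rect(f,im,z,xs,ys)[...,0]):
        k=np.where(r>lev)[0]; o.append((int(x),round(ys[k[0]],1),round(ys[k[-1]],1),round((ys[k[0]]+ys[k[-1]])/2,2)) if len(k) else (int(x),))
    return o
def avg(n=8):
    fs=[robot.grab_frame('top') for _ in range(n)]; return fs[0],np.mean([x['color'].astype(float) for x in fs],0).clip(0,255).astype(np.uint8)
E
python3 - <<'E'
from meas import *
f,i2=avg(); cv2.imwrite('pics/m_top2.png',i2); X=(0,4,26,28,32,35,38,41,43)
print('start',edges(f,cv2.imread('pics/top0.png'),X,.045,33,72))
print('prev',edges(f,cv2.imread('pics/m_top.png'),X,.045,20,60))
print('now',edges(f,i2,X,.045,20,60)); print('line',line(f,i2,[46,48,50,52],np.arange(33,44,.25)))
E
```

```text
start [(0, np.float64(41.5), np.float64(65.1), np.float64(53.3)), (4, np.float64(42.1), np.float64(65.4), np.float64(53.75)), (26, np.float64(41.7), np.float64(64.9), np.float64(53.3)), (28, np.float64(41.6), np.float64(64.8), np.float64(53.2)), (32, np.float64(42.4), np.float64(64.2), np.float64(53.3)), (35, np.float64(44.7), np.float64(62.3), np.float64(53.5)), (38, np.float64(47.3), np.float64(60.1), np.float64(53.7)), (41, np.float64(50.9), np.float64(56.5), np.float64(53.7)), (43,)]
prev [(0, np.float64(27.0), np.float64(52.4), np.float64(39.7)), (4, np.float64(26.4), np.float64(52.5), np.float64(39.45)), (26, np.float64(27.0), np.float64(52.2), np.float64(39.6)), (28, np.float64(27.0), np.float64(52.6), np.float64(39.8)), (32, np.float64(27.0), np.float64(52.2), np.float64(39.6)), (35, np.float64(30.4), np.float64(49.7), np.float64(40.05)), (38, np.float64(32.7), np.float64(47.7), np.float64(40.2)), (41, np.float64(34.8), np.float64(44.0), np.float64(39.4)), (43, np.float64(37.5), np.float64(40.9), np.float64(39.2))]
now [(0, np.float64(25.3), np.float64(51.9), np.float64(38.6)), (4, np.float64(26.2), np.float64(51.5), np.float64(38.85)), (26, np.float64(26.0), np.float64(52.4), np.float64(39.2)), (28, np.float64(25.0), np.float64(52.3), np.float64(38.65)), (32, np.float64(25.8), np.float64(50.9), np.float64(38.35)), (35, np.float64(28.6), np.float64(49.3), np.float64(38.95)), (38, np.float64(32.1), np.float64(47.3), np.float64(39.7)), (41, np.float64(34.1), np.float64(43.1), np.float64(38.6)), (43,)]
line [38.42 38.3  38.16 38.34]
```

Moved 0.8 mm, and about 0.5 mm is left. One more stroke of 5 mm.

{"method": "nudge_tcp", "body": {
  "plan": [0,0,0.04,0,0,0,0,0.09,0,0,0,-0.002,0.14,0,0,0,-0.005,0.18,0.02,0,0,-0.005,0.2,0.05,0,0,-0.005,0.2,0.09,0,0,-0.005,0.2,0.11,0,0,-0.005,0.2,0.114,0],
  "only": "ee_pos|^force"
}}

```text
ee_pos: [0.5251, 0.092, 0.2426]
force: [0.1, 0.1, -0.2]
```

{"method": "nudge_tcp", "body": {
  "plan": [0,0,0,0.004,0,0,0,0,0.006,0,0,0,0,0.006,0,0,0.001,0,0.006,0,0,0.002,0,0.006,0,0,0.0035,0,0.006,0,0,0.005,0,0.006,0,0,0.005,0,0.006,0],
  "only": "ee_pos|^force"
}}

```text
ee_pos: [0.5313, 0.0919, 0.2394]
force: [-0.9, -0.4, 6.6]
```

{"method": "nudge_tcp", "body": {
  "plan": [0,0,0,-0.03,0,0,0,0,-0.07,0,0,0,-0.04,-0.11,0,0,0,-0.09,-0.12,0,0,0,-0.13,-0.12,0,0,0,-0.17,-0.12,0,0,0,-0.2,-0.12,0,0,0,-0.2,-0.12,0],
  "only": "ee_pos|^force"
}}

```text
ee_pos: [0.5729, 0.2926, 0.3584]
force: [-0.1, 0.6, -0.9]
```

```bash
python3 - <<'E'
from meas import *
f,i2=avg(); cv2.imwrite('pics/m_top3.png',i2); X=np.r_[0:6,24:42]
for n in('m_top','m_top2','m_top3'):
    im=cv2.imread(f'pics/{n}.png'); e=edges(f,im,X,.045,20,60); k=[a[3] for a in e if len(a)>3]
    xs=np.arange(10,27,.25);ys=np.arange(30,50,.25); g=(100-rect(f,im,.055,xs,ys).mean(2)).clip(0)
    print(n,'mean',np.mean(k).round(2),'med',np.median(k),'bush',((g*ys).sum()/g.sum()).round(2),'line',line(f,im,np.arange(46,54),np.arange(33,44,.25)))
cv2.imwrite('pics/c6.png',cv2.resize(i2[218:258,325:365],(600,600),interpolation=2)); print(robot.state()['time_s'])
E
```

```text
m_top mean 39.73 med 39.725 bush 39.34 line [38.33 38.38 38.28 38.23 38.14 38.12 38.34 38.48]
m_top2 mean 38.85 med 38.775000000000006 bush 38.44 line [38.42 38.45 38.3  38.23 38.16 38.16 38.34 38.49]
m_top3 mean 38.87 med 38.375 bush 38.23 line [38.42 38.42 38.29 38.25 38.15 38.09 38.24 38.42]
16.1
```

View pics/c6.png

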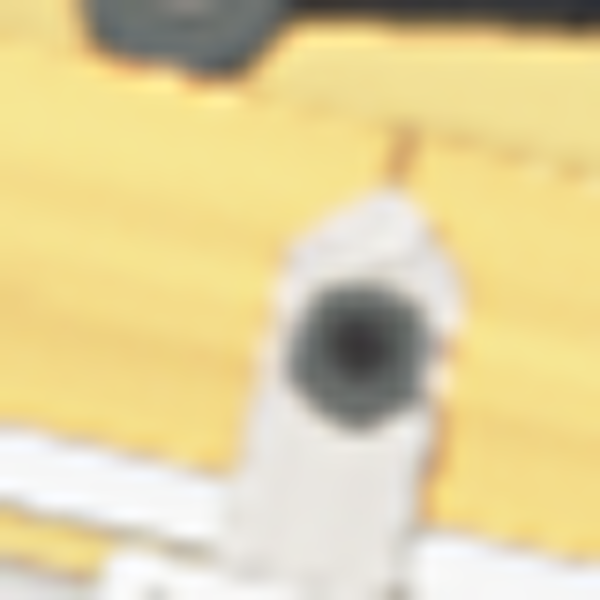

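The tip at crop (393,190) now lies on the continuation of the line from (405,135) to (397,180). The numbers agree: line 38.3, nose 38.2–38.4 mm. The hand is clear, so I hand in.

```bash
python3 -c "
from rig import robot
print(robot.sign_off())"
```

```text
the job is handed in; nothing more can be done
None
```

The guide's nose sits on the pencil line, within about 0.2 mm by my camera measurements. I rolled it there with light strokes (about 4 to 7 N), moved the hand clear, and handed the job in at about 16 s.

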